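# Put a brazed copper frame under load on the bench pull rig

### The arm

A 6-joint arm with a two-finger parallel gripper is mounted at the origin on the work surface. World frame = base frame: x ahead of the robot, y to its left, z up, the work surface at z = 0. Lengths are in m, angles in degrees, forces in N, time in s.
With the tool pointing down it reaches from about 0.35 to 0.875 m from the base axis. Payload 4.2 kg.
Tool frame: the origin (TCP) lies on the centre line of the jaws, within the pads' length; the fingertips stand 19 mm ahead of it and the grasp point (between the pads) is the TCP; x points along the fingers, y is the direction in which the jaws open and shut, and the axes are right-handed (so a half turn about x gives the same grasp; the last joint's range is limited). The gripper opens to 87 mm and grips with 3 to 60 N. Pads are 19 mm wide; open, the fingers measure 117 mm over their backs; the gripper's body (75 mm by 190 mm) begins 51 mm behind the grasp point.
Start: joints at [80.936, 22.042, 0.453, 0, -68.411, -14.817], TCP at [0.253, 0.571, 0.242] pointing down, gripper open.
Joint ranges: [-179.83, 179.83], [-69.29, 118.12], [-61.27, 80.66], [-181.25, 117.63], [-171.15, -9.14], [-177.46, 177.46]. Speed limits (degrees/s): [159.86, 159.86, 180, 180, 180, 180].

### API

Orientations are given as a 3x3 rotation matrix whose columns are the frame's x, y, z axes.
In Python, from station import * gives the robot as it stands.
- The arm moves only by the shell command python3 -m creep 'ROWS'. ROWS is JSON, a list of rows, each a list of 5 numbers: the opening, from 0 (shut) to 1 (fully open), then the shift along the world's x, y, z in mm, then the turn about the world's z in rad. In form: [[jaw, x, y, z, turn], ...]. A call has exactly 8 rows; each row is the pose to reach, as a shift and turn from the pose measured when the call began; what a row does not reach only later rows make up. A row lasts 1/10 s, in which the tool goes at most 50 mm and 8.59 degrees, less where a joint would pass 70% of its speed; a pose out of reach is approached as far as the arm can. A call with a gripper value outside its range is refused whole. The fingers move at their own pace and stop on an object; the grip force is fixed at half the most. Time passes only in rows, so rows that repeat a pose let the fingers close, or fill a call up. It gives the time, the measured TCP pose, the force and the opening at its end, in the units of the state.
- sense(): the state, without advancing time (a new reading comes with each control period).
- capture(name): name is "scene" or "top" or "wrist"; returns a dict with "image" (420x560x3 uint8, blue, green, red), "z_map" (420x560 float32, m along the optical axis (not along the pixel's ray), 0 where there is no reading), "mtx" (3x3 intrinsics, pixels), "eye" and "attitude" of the camera in the world. Camera axes: x right, y up, looking along -z (the intrinsics and any distortion apply to the point x, -y, -z); pixel columns grow to the right and rows downward; lengths in m; the calibration is good to about 2 mm. A picture is of the moment at which its call begins.
- finish_job(): hands the job in, once; it reports no verdict.
Trained networks look in a picture, given as the dict that the camera call returned (one of the last four; its "shot" number tells which), for a name from the list of things; names that differ only in an ending like _2 or _b are one class to them, and where a whole thing is asked for, a point or a joint stands for the part that bears it (a point fixed in the world has none). Each returns a list of dicts, best first, with "confidence" (0 to 1); they miss things now and then, are a little off and sometimes report something else, mostly with a low value. They report only what shows in the picture. A call takes as long as a camera call.
- look_for(picture, thing): "box" ([left, top, right, bottom] in pixels, round what is visible of it).
- mark_of(picture, thing): "centre" ([column, row] in pixels: a listed point, or the origin of a listed thing).
The state is a dict: "time_s": time; "joints": joint angles; "joint_velocities": joint speeds; "effort": joint torques, N m; "tcp_pos": TCP position; "ee_rot": TCP orientation; "wrist_force": force on the tool from outside, world axes, zero at the start; "moment": the same for the moment, N m; "gripper_width": opening from 0.0 (shut) to 1.0 (fully open).
Only numpy, scipy, OpenCV 4.12 (cv2) and the standard library are available. Lean on these libraries where they do the work, as an engineer would, in place of code of your own. Each camera call takes 0.05 s, during which the arm holds its last target.

### The job

Lay the brazed copper frame (the closed one with the cross tube) over the two upright pins of the pull rig, one pin in each of its openings. Then squeeze the release lever of the sliding carriage against its grip, draw the carriage back until the spring gauge's pointer stands between the two long lines of the scale, and let go so that the latch drops into a notch and the frame stays under that pull. Never pull the gauge past the end of its scale, and leave the other things on the bench where they are.

Things in the scene. Friction and masses are not known exactly. Their poses are not given: they have to be found in the camera images.
- frame_mid (a point): Centre of the loose brazed frame, in the middle of its cross tube. Flat closed rectangle of 12 mm copper tube, 188 mm (its x) by 80 mm (y), cross tube along y: two openings of 76 x 56 mm. Lies flat, this point 6 mm up; 0.18 kg; same either way round. May be left or right of the robot. Pick it by the middle of the cross tube, a finger in each opening.
- anchor_pin (a point): Fixed upright pin of the blue pull rig, 14 mm thick, top 98 mm above the bench; the point is where a seated tube's centre lies, 66 mm up. Its x axis runs along the rail towards the hook pin and the grip. Flat seat round it at 60 mm: 50 mm wide, 50 mm outward and 20 mm inward of the pin.
- hook_pin (a point): The same point on the gauge's hook pin (14 mm thick, top at 98 mm, seat at 60 mm, 40 mm along the rail by 26 mm across). It starts 114 to 138 mm from the anchor pin, on the rail's line; a tight frame holds the pins 150 mm apart. The gauge's square case begins 25 mm past it (no pull), its top level with the seat.
- squeeze_grip (a point): Where to squeeze the carriage's grip, 100 mm up: middle of fixed grip and lever when squeezed. x axis along the rail, away from the pins (the way to draw). Black fixed grip, 32 mm wide: face 10 mm to -x. Steel lever, 22 mm wide, behind it: back face 32 mm to +x when free (34 at its top), 10 squeezed. Both end 122 mm up. Below, cheeks end 46 mm up; gauge case (61 mm up) ends 48 mm to -x.
- long_lines (a point): Midway between the two long black lines on the white scale on top of the gauge case, 61 mm above the bench. They cross the whole 29 mm wide plate, each 8 mm from this point along the rail; the other lines are short. Moves with the carriage.
- pointer (a point): Foot of the gauge's steel pointer, a small bar 18 mm across that rides over the scale. At no pull it is 48 mm from long_lines towards the grip; it goes towards the pins as the hook pin is drawn out.
- gauge (a joint): How far the hook pin is drawn out of the gauge against its spring (250 N/m), m; 0 at no pull. The long lines lie at 0.040 (10 N) and 0.056 (14 N), the scale ends at 0.070.
- carriage (a joint): How far the carriage is drawn along the rail, m: 0 nearest the pins, at most 0.105, starts at 0 to 0.024; friction about 1.5 N. The gauge case, scale, lever and grip ride on it. Notches are 8 mm apart: when let go, the gauge may draw the carriage back by up to 8 mm before the latch drops in.
- release (a joint): Release lever, rad: 0 free with the latch tooth down in a notch (locks the carriage both ways), about 0.19 with the tooth on top of the rack, 0.30 fully squeezed at its stop. Clear of the rack above 0.22. Sprung: 6 N at grip height at first, 8 N fully squeezed, some newtons more under load.
- ubend_mid (a point): Middle of an open copper U-bend (12 mm tube, about 164 by 80 mm, no cross tube) lying flat on the other side of the robot from the frame: a bystander.
- bottle_mid (a point): Middle (88 mm up) of a closed white bottle, 60 mm across, 175 mm tall, standing on the robot's side of the rig: a bystander.
- jar_mid (a point): Middle (36 mm up) of a flux jar, 62 mm across, 72 mm tall, standing on the far side of the rig: a bystander.
- file_mid (a point): Middle of a flat file with a wooden handle, 190 mm long, 24 mm wide, 20 mm high, lying on the far side of the rig: a bystander.

How it is judged (in metres and radians):
On the way, in this order (a step that is already met when the one before it is completed fails the run):
1. the frame lies flat over both pins, one pin in each opening (y of anchor_pin in the frame of frame_mid between -0.028 and 0.028 m and z of anchor_pin in the frame of frame_mid between -0.012 and 0.012 m and y of hook_pin in the frame of frame_mid between -0.028 and 0.028 m and z of hook_pin in the frame of frame_mid between -0.012 and 0.012 m and ((x of anchor_pin in the frame of frame_mid between 0.01 and 0.085 m and x of hook_pin in the frame of frame_mid between -0.085 and -0.01 m) or (x of hook_pin in the frame of frame_mid between 0.01 and 0.085 m and x of anchor_pin in the frame of frame_mid between -0.085 and -0.01 m))), for 0.2 s.
2. the gauge is drawn to the long lines with the release lever squeezed (value of joint gauge above 0.039 m and value of joint release above 0.12 rad), for 0.1 s.
At the end, for the whole second after the job is handed in: The frame lies flat over both pins with one pin in each opening, the pointer stands between the two long lines (gauge reading 0.040 to 0.056 m, 1 mm grace), the release lever is free with its latch down in a notch (below 0.09 rad), and the carriage is at rest (all of step 1 and value of joint gauge between 0.039 and 0.057 m and value of joint release below 0.09 rad and velocity of joint carriage between -0.004 and 0.004 m/s); the robot touches nothing.
It fails at once if the gauge is pulled past the end of its scale (0.070 m) (value of joint gauge above 0.071 m).
It fails at once if a bystander (open bend, bottle, jar or file) is moved by more than 30 mm (distance of any of ubend_mid, bottle_mid, jar_mid, file_mid from where it was at the start of the episode above 0.03 m).
It also fails if it takes over 61 s, if anything falls off the work surface, if the arm or the gripper's body presses on something with over 40 N, if the wrist force passes 120 N, or if a joint passes its speed limit or range.

## Working session

There is one attempt and no reset: what is moved stays moved. The work goes in short steps, Python scripts to look and compute and a shell command to move; the robot and the scene stay as the last step left them, time stands still between calls to the robot, and variables do not carry over. Pictures are saved under pics/ and viewed, and the job is handed in when it is done.

```bash
ls; mkdir -p pics; cat > h.py <<'E'
from station import *
import numpy as np, cv2
def px2w(p,u,v,z=None):
    K=np.array(p["mtx"]);R=np.array(p["attitude"]);e=np.array(p["eye"])
    d=np.array([(u-K[0,2])/K[0,0],(v-K[1,2])/K[1,1],1.0]); d=np.array([d[0],-d[1],-d[2]])
    w=R@d
    if z is not None: return e+w*(z-e[2])/w[2]
    zz=np.array(p["z_map"]); r=int(round(v));c=int(round(u))
    m=zz[max(r-1,0):r+2,max(c-1,0):c+2]; m=m[m>0]
    return e+w*np.median(m) if len(m) else None
def w2px(p,X):
    K=np.array(p["mtx"]);R=np.array(p["attitude"]);e=np.array(p["eye"])
    c=R.T@(np.array(X)-e); c=np.array([c[0],-c[1],-c[2]]); c/=c[2]
    return (K@c)[:2]
def cloud(p):
    K=np.array(p["mtx"]);R=np.array(p["attitude"]);e=np.array(p["eye"]);z=np.array(p["z_map"])
    v,u=np.mgrid[0:z.shape[0],0:z.shape[1]]
    d=np.stack([(u-K[0,2])/K[0,0]*z,-(v-K[1,2])/K[1,1]*z,-z],-1)
    return d@R.T+e
Z=dict(frame_mid=.006,anchor_pin=.066,hook_pin=.066,squeeze_grip=.1,long_lines=.061,pointer=.062,ubend_mid=.006,bottle_mid=.088,jar_mid=.036,file_mid=.01)
E
python3 - <<'E'
from h import *
for n in ("top","scene"):
    p=capture(n); cv2.imwrite(f"pics/{n}0.png",p["image"]); print(n,np.round(p["eye"],3))
    for t in Z:
        m=mark_of(p,t)
        for q in m[:2]: print(t,np.round(q["centre"],1),round(q["confidence"],2),np.round(px2w(p,*q["centre"],Z[t]),4))
s=sense();print(s["time_s"],np.round(s["ee_rot"],3).tolist(),s["wrist_force"])
E
```

```text
pics
top [0.507 0.022 1.019]
frame_mid [411.5 264.5] 0.6 [ 0.4235 -0.3652  0.006 ]
anchor_pin [369.7 180.3] 0.81 [ 0.6338 -0.2388  0.066 ]
hook_pin [319.5 187.5] 0.47 [ 0.6132 -0.114   0.066 ]
hook_pin [242.  196.4] 0.22 [0.5874 0.0757 0.066 ]
squeeze_grip [243.6 198.2] 0.86 [0.5803 0.0699 0.1   ]
long_lines [290.8 189.5] 0.97 [ 0.6073 -0.0437  0.061 ]
pointer [140.8 264. ] 0.5 [0.4202 0.3138 0.062 ]
ubend_mid [139.8 263.1] 0.62 [0.4173 0.3335 0.006 ]
bottle_mid [292.  245.9] 0.76 [ 0.4701 -0.0467  0.088 ]
jar_mid [211.7 163.8] 0.71 [0.6709 0.1556 0.036 ]
jar_mid [140.3 264.4] 0.41 [0.4168 0.323  0.036 ]
file_mid [323.7 152.3] 0.6 [ 0.7126 -0.1322  0.01  ]
scene [ 0.944 -0.599  0.618]
frame_mid [121.8 330.6] 0.95 [ 0.4214 -0.3712  0.006 ]
anchor_pin [244.9 302.7] 0.91 [ 0.6167 -0.2304  0.066 ]
hook_pin [268.6 268.7] 0.82 [ 0.6031 -0.1319  0.066 ]
squeeze_grip [308.4 206.1] 0.57 [0.5841 0.0669 0.1   ]
long_lines [291.5 242.5] 0.68 [ 0.5962 -0.0302  0.061 ]
ubend_mid [317.8 308.5] 0.62 [ 0.7168 -0.1242  0.006 ]
ubend_mid [301.  173.7] 0.58 [0.4072 0.3366 0.006 ]
bottle_mid [243.4 222.3] 0.57 [ 0.4804 -0.0543  0.088 ]
jar_mid [358.1 221.9] 0.72 [0.6818 0.1534 0.036 ]
jar_mid [272.6 264.6] 0.49 [ 0.5847 -0.0911  0.036 ]
file_mid [319.8 308. ] 0.73 [ 0.7212 -0.124   0.01  ]
1.1 [[-0.0, -0.405, -0.914], [-0.0, -0.914, 0.405], [-1.0, 0.0, 0.0]] [0.31015993 0.2483424  0.03248087]
```

View pics/top0.png

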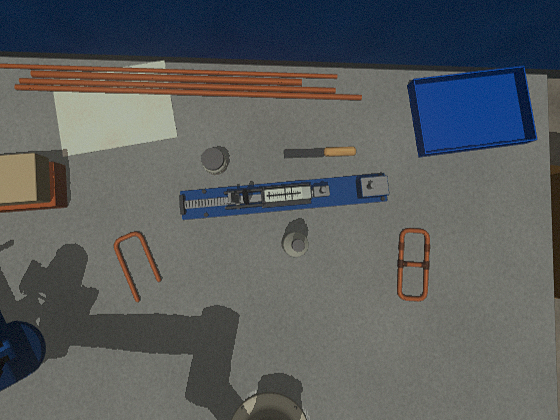

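View pics/scene0.png

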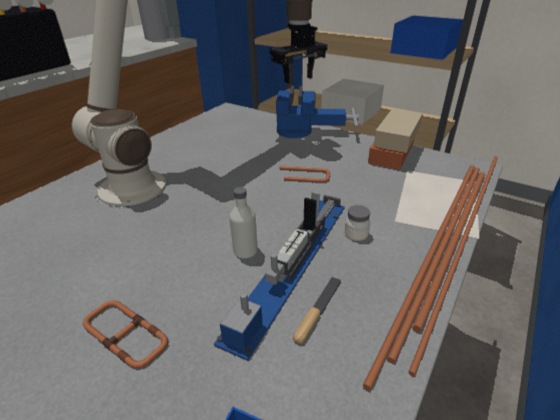

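```bash
python3 - <<'E'
from h import *
p=capture("top"); im=p["image"]; C=cloud(p)
hsv=cv2.cvtColor(im,cv2.COLOR_BGR2HSV)
# frame
m=((hsv[...,0]<14)&(hsv[...,1]>110)&(hsv[...,2]>60)); 
mm=np.zeros_like(m); mm[215:310,385:440]=1; m&=mm
P=C[m]; rect=cv2.minAreaRect((P[:,:2]*1000).astype(np.float32)); print("frame",rect,np.median(P[:,2]),m.sum())
# rig
R=C[165:225,175:395].reshape(-1,3)
for lo,hi in ((.085,.105),(.105,.13),(.055,.064)):
    S=R[(R[:,2]>lo)&(R[:,2]<hi)]
    print(lo,hi,len(S))
    if lo!=.055:
        o=np.argsort(S[:,1]); 
        print(np.round(S[o],3).tolist()[:60])
b=((hsv[...,0]>100)&(hsv[...,0]<125)&(hsv[...,1]>120)&(hsv[...,2]>50));mm[:]=0;mm[165:225,175:395]=1
P=C[b&(mm>0)];P=P[P[:,2]<.03];print("rail",cv2.minAreaRect((P[:,:2]*1000).astype(np.float32)),np.median(P[:,2]))
for n,(a,bb,c,d) in dict(r=(160,230,170,400),f=(220,310,380,450)).items():
    cv2.imwrite(f"pics/z_{n}.png",cv2.resize(im[a:bb,c:d],None,fx=3.4,fy=3.4,interpolation=cv2.INTER_CUBIC))
E
```

```text
frame ((420.9786682128906, -196.6951141357422), (185.83091735839844, 431.6892395019531), 1.5578149557113647) 0.010243714812092408 781
0.085 0.105 85
[[0.621, -0.243, 0.096], [0.616, -0.243, 0.097], [0.619, -0.243, 0.098], [0.619, -0.241, 0.096], [0.614, -0.241, 0.096], [0.623, -0.241, 0.097], [0.616, -0.241, 0.097], [0.621, -0.241, 0.097], [0.614, -0.239, 0.096], [0.623, -0.239, 0.096], [0.621, -0.238, 0.097], [0.618, -0.238, 0.098], [0.616, -0.238, 0.099], [0.612, -0.237, 0.093], [0.613, -0.237, 0.086], [0.623, -0.236, 0.097], [0.618, -0.236, 0.098], [0.614, -0.236, 0.098], [0.616, -0.235, 0.1], [0.621, -0.235, 0.1], [0.614, -0.234, 0.096], [0.619, -0.234, 0.096], [0.616, -0.234, 0.096], [0.621, -0.234, 0.097], [0.623, -0.233, 0.098], [0.614, -0.233, 0.09], [0.624, -0.233, 0.091], [0.622, -0.232, 0.086], [0.617, -0.232, 0.086], [0.616, -0.231, 0.095], [0.619, -0.231, 0.095], [0.621, -0.231, 0.096], [0.619, -0.23, 0.092], [0.607, -0.125, 0.097], [0.609, -0.125, 0.097], [0.604, -0.125, 0.099], [0.607, -0.123, 0.094], [0.604, -0.123, 0.096], [0.609, -0.123, 0.096], [0.602, -0.123, 0.09
[... 1282 characters left out ...]
21], [0.579, 0.068, 0.12], [0.584, 0.068, 0.121], [0.588, 0.068, 0.122], [0.582, 0.068, 0.119], [0.586, 0.068, 0.12], [0.591, 0.068, 0.12], [0.593, 0.068, 0.119], [0.598, 0.068, 0.12], [0.6, 0.068, 0.12], [0.596, 0.068, 0.118], [0.572, 0.07, 0.118], [0.581, 0.07, 0.122], [0.575, 0.07, 0.118], [0.577, 0.07, 0.119], [0.586, 0.07, 0.121], [0.579, 0.07, 0.118], [0.591, 0.07, 0.122], [0.588, 0.07, 0.12], [0.593, 0.07, 0.121], [0.584, 0.071, 0.117], [0.597, 0.071, 0.122], [0.595, 0.071, 0.118], [0.6, 0.071, 0.118], [0.593, 0.073, 0.118], [0.596, 0.073, 0.116]]
0.055 0.064 1232
rail ((597.2962036132812, -29.862091064453125), (74.8161849975586, 535.0166015625), 6.380764961242676) 0.00709102053911681
```

View pics/z_r.png

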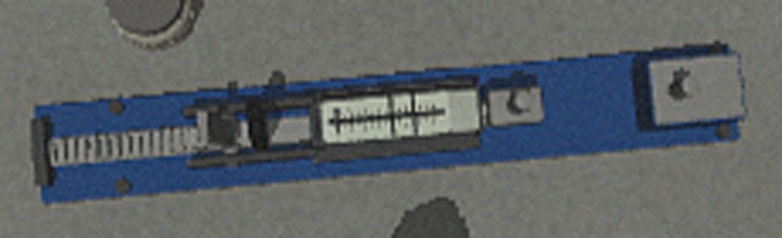

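```bash
python3 - <<'E'
from h import *
p=capture("top"); im=p["image"]; C=cloud(p)
hsv=cv2.cvtColor(im,cv2.COLOR_BGR2HSV)
m=((hsv[...,0]<14)&(hsv[...,1]>110)&(hsv[...,2]>60)&(C[...,2]<.02)); 
mm=np.zeros_like(m); mm[220:306,390:436]=1; m&=mm
P=C[m]; print("frame",cv2.minAreaRect((P[:,:2]*1000).astype(np.float32)))
E
python3 -m creep '[[1,25,-40,5,-0.1],[1,50,-80,10,-0.2],[1,75,-120,10,-0.3],[1,100,-160,10,-0.4],[1,125,-200,10,-0.5],[1,150,-240,10,-0.6],[1,175,-280,10,-0.7],[1,197,-320,10,-0.8]]'
```

```text
frame ((425.0502014160156, -368.8226623535156), (79.18733978271484, 186.227783203125), 86.6435775756836)
time_s: 2.0
tcp_pos: [0.4508, 0.2498, 0.2519]
ee_rot: [[0.001, -0.939, -0.343], [0.001, -0.343, 0.939], [-1.0, -0.001, 0.0]]
wrist_force: [0.4, 0.9, 0.2]
gripper_width: 1.003
```

View pics/z_f.png

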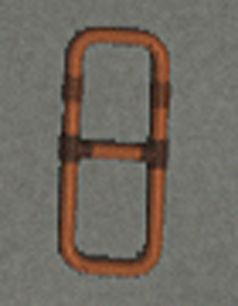

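```bash

python3 -m creep '[[1,-2,-50,0,-0.05],[1,-4,-100,0,-0.1],[1,-6,-150,0,-0.15],[1,-8,-200,0,-0.2],[1,-10,-250,0,-0.25],[1,-12,-300,0,-0.3],[1,-14,-350,0,-0.35],[1,-16,-400,0,-0.41]]'
python3 -m creep '[[1,-2,-45,-10,0],[1,-4,-90,-30,0],[1,-6,-130,-50,0],[1,-8,-170,-70,0],[1,-10,-200,-90,0],[1,-10,-219,-100,0],[1,-10,-219,-100,0],[1,-10,-219,-100,0]]'
python3 - <<'E'
from h import *
for n in ("wrist","top"):
    p=capture(n); cv2.imwrite(f"pics/{n}1.png",p["image"])
    for q in mark_of(p,"frame_mid")[:2]: print(n,np.round(q["centre"],1),q["confidence"],np.round(px2w(p,*q["centre"],.006),4))
    if n=="wrist":
        np.savez("w1.npz",**{k:p[k] for k in("image","z_map","mtx","eye","attitude")})
E
```

```text
time_s: 2.8
tcp_pos: [0.4345, -0.1502, 0.2525]
ee_rot: [[0.002, -0.998, 0.062], [0.0, 0.062, 0.998], [-1.0, -0.002, 0.0]]
wrist_force: [0.7, -1.0, -0.4]
gripper_width: 0.998
time_s: 3.6
tcp_pos: [0.4244, -0.3693, 0.1523]
ee_rot: [[0.002, -0.998, 0.062], [0.0, 0.062, 0.998], [-1.0, -0.002, 0.0]]
wrist_force: [0.1, -0.1, 0.1]
gripper_width: 1.0
wrist [274.8 199. ] 0.58 [ 0.4253 -0.3696  0.006 ]
```

View pics/wrist1.png

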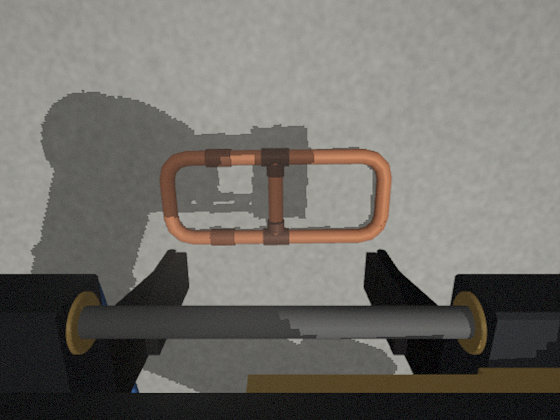

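The wrist view shows the frame with its cross tube at column 275, rows 165–228, matching the top-camera fit (0.425, -0.369). Descend and grip.

```bash

python3 -m creep '[[0.9,1,0,-30,0],[0.8,1,0,-60,0],[0.7,1,0,-90,0],[0.7,1,0,-115,0],[0.7,1,0,-129,0],[0,1,0,-129,0],[0,1,0,-129,0],[0,1,0,-129,0]]'
python3 -m creep '[[0,0,0,0,0],[0,0,0,0,0],[0,0,0,10,0],[0,0,0,30,0],[0,0,0,60,0],[0,0,0,100,0],[0,0,0,130,0],[0,0,0,150,0]]'
python3 - <<'E'
from h import *
p=capture("wrist"); cv2.imwrite(f"pics/wrist2.png",p["image"])
E
```

```text
time_s: 4.6
tcp_pos: [0.4272, -0.3687, 0.026]
ee_rot: [[0.007, -0.998, 0.06], [-0.002, 0.06, 0.998], [-1.0, -0.007, -0.002]]
wrist_force: [0.0, -0.2, -0.4]
gripper_width: 0.512
time_s: 5.4
tcp_pos: [0.4279, -0.3693, 0.1799]
ee_rot: [[0.011, -0.998, 0.059], [-0.005, 0.059, 0.998], [-1.0, -0.011, -0.004]]
wrist_force: [0.5, -0.2, -0.2]
gripper_width: 0.007
```

View pics/wrist2.png

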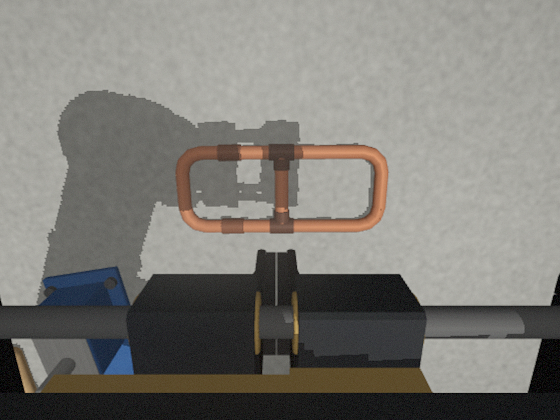

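Fingers had not closed before the lift, so the frame is still on the bench (cross tube at column 282). I'll re-measure and retry.

```bash

python3 -m creep '[[0.5,-3,0,-10,0],[0.5,-3,0,-10,0],[0.5,-3,0,-10,0],[0.5,-3,0,-10,0],[0.5,-3,0,-10,0],[0.5,-3,0,-10,0],[0.5,-3,0,-10,0],[0.5,-3,0,-10,0]]'
python3 - <<'E'
from h import *
p=capture("wrist")
for q in mark_of(p,"frame_mid")[:2]: print(np.round(q["centre"],1),q["confidence"],np.round(px2w(p,*q["centre"],.006),4))
im=p["image"];C=cloud(p);hsv=cv2.cvtColor(im,cv2.COLOR_BGR2HSV)
m=((hsv[...,0]<14)&(hsv[...,1]>90)&(hsv[...,2]>60)&(C[...,2]<.025)); m[260:]=0;m[:130]=0
P=C[m]; print("frame",cv2.minAreaRect((P[:,:2]*1000).astype(np.float32)),sense()["tcp_pos"])
E
```

```text
time_s: 6.25
tcp_pos: [0.4263, -0.3702, 0.1727]
ee_rot: [[0.015, -0.998, 0.059], [-0.008, 0.058, 0.998], [-1.0, -0.016, -0.007]]
wrist_force: [-1.3, 0.1, -0.8]
gripper_width: 0.495
[282.3 194.8] 0.6 [ 0.4231 -0.3694  0.006 ]
frame ((423.4086608886719, -371.32281494140625), (79.39849090576172, 188.11874389648438), 86.65018463134766) [ 0.42626637 -0.37026136  0.17285683]
```

```bash

python3 -m creep '[[0.5,-3,0,-40,0],[0.5,-3,0,-80,0],[0.5,-3,0,-115,0],[0.5,-3,0,-140,0],[0.5,-3,0,-151,0],[0.4,-3,0,-151,0],[0.1,-3,0,-151,0],[0,-3,0,-151,0]]'
python3 -m creep '[[0,0,0,0,0],[0,0,0,0,0],[0,0,0,0,0],[0,0,0,0,0],[0,0,0,0,0],[0,0,0,0,0],[0,0,0,0,0],[0,0,0,0,0]]'

```

```text
time_s: 7.15
tcp_pos: [0.424, -0.3706, 0.0227]
ee_rot: [[0.017, -0.998, 0.058], [-0.009, 0.058, 0.998], [-1.0, -0.018, -0.008]]
wrist_force: [0.0, -0.0, -0.6]
gripper_width: 0.312
time_s: 7.95
tcp_pos: [0.4245, -0.3709, 0.0234]
ee_rot: [[0.018, -0.998, 0.058], [-0.01, 0.058, 0.998], [-1.0, -0.019, -0.009]]
wrist_force: [-0.3, 0.9, 4.6]
gripper_width: 0.127
```

```bash

python3 -m creep '[[0,0,0,20,0],[0,0,0,60,0],[0,0,0,100,0],[0,0,0,140,0],[0,20,20,160,-0.15],[0,50,50,160,-0.3],[0,80,80,160,-0.45],[0,110,110,160,-0.6]]'
python3 -m creep '[[0,20,20,0,-0.15],[0,40,40,0,-0.3],[0,60,60,0,-0.45],[0,77,80,0,-0.6],[0,77,82,0,-0.75],[0,77,82,0,-0.8],[0,77,82,0,-0.8],[0,77,82,0,-0.8]]'
python3 - <<'E'
from h import *
for n in("wrist","scene","top"):
    p=capture(n); cv2.imwrite(f"pics/{n}3.png",p["image"])
    for t in ("anchor_pin","hook_pin"):
        for q in mark_of(p,t)[:1]: print(n,t,np.round(q["centre"],1),round(q["confidence"],2),np.round(px2w(p,*q["centre"],.066),4))
s=sense();print(np.round(s["joints"],1),s["tcp_pos"],s["gripper_width"])
E
```

```text
time_s: 8.75
tcp_pos: [0.5343, -0.2594, 0.1823]
ee_rot: [[0.008, -0.79, 0.613], [-0.017, 0.613, 0.79], [-1.0, -0.016, -0.009]]
wrist_force: [-0.1, -0.0, -2.3]
gripper_width: 0.125
time_s: 9.55
tcp_pos: [0.6106, -0.1773, 0.1812]
ee_rot: [[-0.009, -0.111, 0.994], [-0.017, 0.994, 0.111], [-1.0, -0.016, -0.011]]
wrist_force: [-0.8, -0.3, -2.5]
gripper_width: 0.124
wrist anchor_pin [197.5 214.3] 0.88 [ 0.6199 -0.2389  0.066 ]
wrist hook_pin [355.1 215.7] 0.93 [ 0.6074 -0.1218  0.066 ]
scene anchor_pin [299.7 172.5] 0.74 [0.4531 0.249  0.066 ]
scene hook_pin [270.3 264.6] 0.54 [ 0.5992 -0.1199  0.066 ]
[ -1.2  25.7  -3.    1.1 -61.7 -83. ] [ 0.61124374 -0.17750869  0.18241519] 0.12238405029651583
```

View pics/wrist3.png

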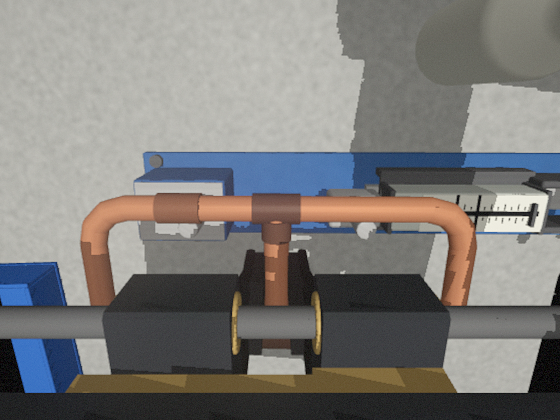

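View pics/scene3.png

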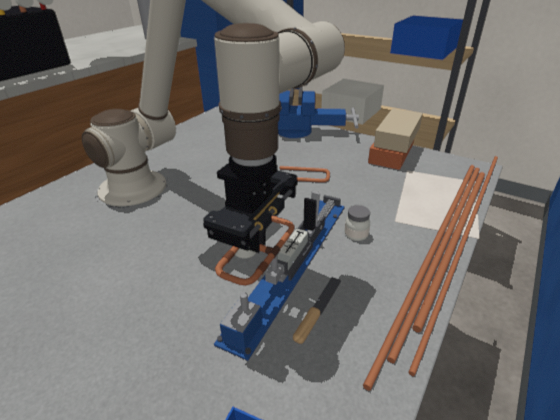

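```bash

python3 -m creep '[[0,2,-2,-15,0],[0,2,-2,-30,0],[0,2,-2,-40,0],[0,2,-2,-50,0],[0,2,-2,-50,0],[0,2,-2,-50,0],[0,2,-2,-50,0],[0,2,-2,-50,0]]'
python3 - <<'E'
from h import *
for n in("wrist","scene","top"):
    p=capture(n); cv2.imwrite(f"pics/{n}4.png",p["image"][120:380,130:430] if n=="scene" else p["image"])
    for t in ("anchor_pin","hook_pin","frame_mid"):
        for q in mark_of(p,t)[:1]: print(n,t,np.round(q["centre"],1),round(q["confidence"],2),np.round(px2w(p,*q["centre"],.066),4))
im=cv2.imread("pics/scene4.png");cv2.imwrite("pics/scene4z.png",cv2.resize(im,None,fx=2.3,fy=2.3))
E
```

```text
time_s: 10.8
tcp_pos: [0.6137, -0.1795, 0.1332]
ee_rot: [[-0.005, -0.111, 0.994], [-0.017, 0.994, 0.111], [-1.0, -0.017, -0.007]]
wrist_force: [-0.6, -0.4, -2.2]
gripper_width: 0.126
wrist anchor_pin [185.6 233.6] 0.81 [ 0.6196 -0.2381  0.066 ]
wrist hook_pin [377.5 232.9] 0.73 [ 0.6055 -0.1203  0.066 ]
wrist frame_mid [274.3 275.2] 0.98 [ 0.6417 -0.1803  0.066 ]
scene anchor_pin [240.9 305.7] 0.86 [ 0.6148 -0.2401  0.066 ]
scene frame_mid [252.7 271.2] 0.8 [ 0.5795 -0.1551  0.066 ]
top frame_mid [348.7 186.2] 0.49 [ 0.618  -0.1864  0.066 ]
```

View pics/wrist4.png

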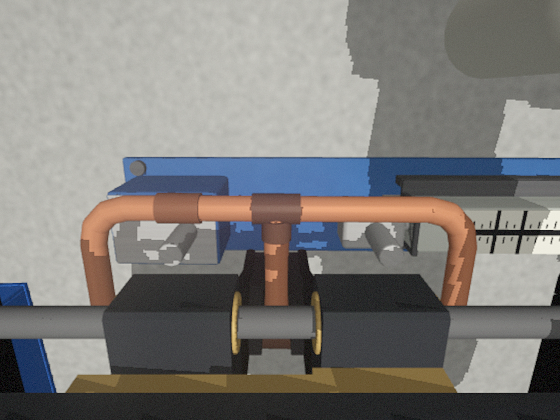

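View pics/scene4z.png

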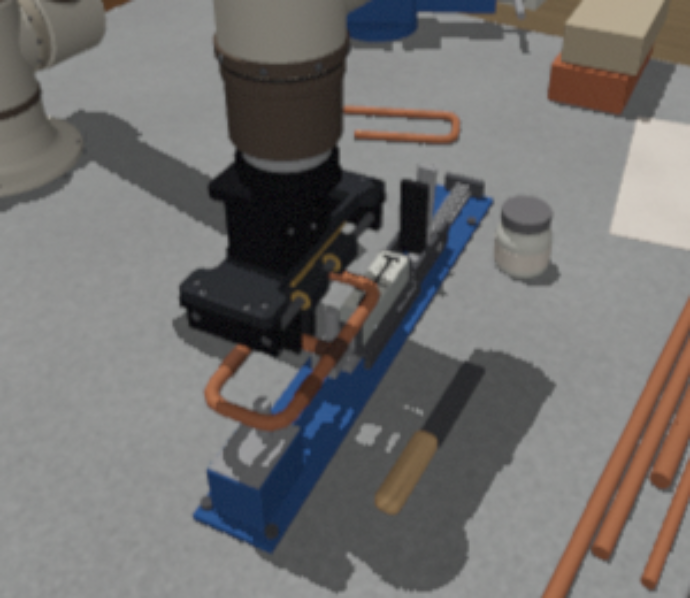

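The pins (wrist view ~(180,240) and (385,240)) sit inside the two openings of the held frame; midpoint agrees with the TCP to 1–2 mm. Lower onto the seats and release.

```bash

python3 -m creep '[[0,-1,0,-10,0],[0,-1,0,-20,0],[0,-1,0,-30,0],[0,-1,0,-38,0],[0,-1,0,-44,0],[0,-1,0,-48,0],[0,-1,0,-48,0],[0,-1,0,-48,0]]'
python3 -m creep '[[0.35,0,0,0,0],[0.35,0,0,0,0],[0.35,0,0,0,0],[0.35,0,0,0,0],[0.35,0,0,0,0],[0.35,0,0,0,0],[0.35,0,0,0,0],[0.35,0,0,10,0]]'
python3 - <<'E'
from h import *
for n in("wrist","scene"):
    p=capture(n); cv2.imwrite(f"pics/{n}5.png",p["image"] if n!="scene" else cv2.resize(p["image"][120:380,130:430],None,fx=2.3,fy=2.3))
E
```

```text
time_s: 12.2
tcp_pos: [0.6125, -0.1795, 0.0846]
ee_rot: [[-0.006, -0.11, 0.994], [-0.017, 0.994, 0.11], [-1.0, -0.017, -0.008]]
wrist_force: [0.1, -1.0, -1.9]
gripper_width: 0.123
time_s: 13.0
tcp_pos: [0.6114, -0.1794, 0.0934]
ee_rot: [[-0.01, -0.11, 0.994], [-0.017, 0.994, 0.11], [-1.0, -0.016, -0.011]]
wrist_force: [-0.3, 0.7, 1.0]
gripper_width: 0.354
```

View pics/wrist5.png

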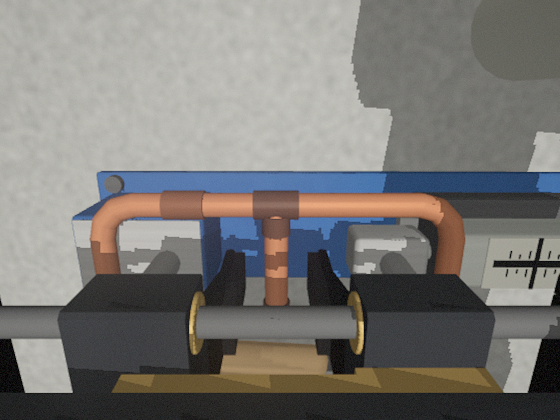

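View pics/scene5.png

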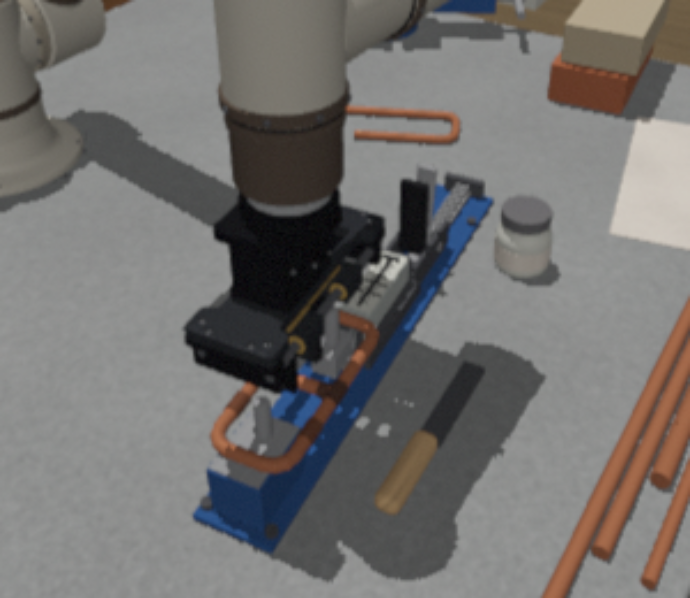

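Frame seated flat with one pin in each opening. Lift and go over the grip.

```bash

python3 -m creep '[[0.35,0,0,40,0],[0.35,0,0,80,0],[0.6,0,0,110,0],[0.7,-5,45,110,0],[0.75,-10,90,110,0],[0.75,-15,135,110,0],[0.75,-20,180,110,0],[0.75,-24,220,110,0]]'
python3 - <<'E'
from h import *
for n in("wrist","top"):
    p=capture(n); cv2.imwrite(f"pics/{n}6.png",p["image"] if n!="top" else cv2.resize(p["image"][160:230,170:400],None,fx=3.4,fy=3.4,interpolation=cv2.INTER_CUBIC))
    for t in ("anchor_pin","hook_pin","frame_mid","squeeze_grip","long_lines","pointer"):
        for q in mark_of(p,t)[:1]: print(n,t,np.round(q["centre"],1),round(q["confidence"],2),np.round(px2w(p,*q["centre"],.066 if t=="frame_mid" else Z[t]),4))
    C=cloud(p);S=C.reshape(-1,3);c=np.array([.6185,-.237]);d=np.array([-.111,.9938]);
    a=(S[:,:2]-c)@d; b=(S[:,:2]-c)@[d[1],-d[0]]
    k=(abs(b)<20e-3)&(a>.25)&(a<.40)&(S[:,2]>.1)&(S[:,2]<.13)
    h,e=np.histogram(a[k],bins=np.arange(.25,.4,.003)); print(n,[(round(x,3),int(y)) for x,y in zip(e,h) if y], np.percentile(b[k],[2,50,98]) if k.any() else 0)
E
```

```text
time_s: 13.9
tcp_pos: [0.5892, 0.0423, 0.2071]
ee_rot: [[-0.002, -0.111, 0.994], [-0.018, 0.994, 0.111], [-1.0, -0.017, -0.004]]
wrist_force: [0.9, -0.6, -0.2]
gripper_width: 0.734
wrist hook_pin [ 81.2 197.6] 0.89 [ 0.6054 -0.1201  0.066 ]
wrist frame_mid [  6.9 199.2] 0.62 [ 0.6139 -0.1813  0.066 ]
wrist squeeze_grip [319.4 217.3] 0.57 [0.5884 0.0703 0.1   ]
wrist long_lines [183.4 199. ] 0.64 [ 0.5985 -0.038   0.061 ]
wrist pointer [241.  199.3] 0.96 [0.593  0.0096 0.062 ]
wrist [(np.float64(0.298), 175), (np.float64(0.301), 241), (np.float64(0.304), 218), (np.float64(0.307), 158), (np.float64(0.331), 94), (np.float64(0.334), 281), (np.float64(0.337), 172), (np.float64(0.34), 122), (np.float64(0.343), 1)] [-0.01465298 -0.00147712  0.01373156]
top anchor_pin [369.1 189. ] 0.86 [ 0.6121 -0.2373  0.066 ]
top hook_pin [319.7 190.7] 0.58 [ 0.6053 -0.1146  0.066 ]
top frame_mid [344.  187.7] 0.57 [ 0.614  -0.1748  0.066 ]
top squeeze_grip [240.1 194.5] 0.71 [0.5889 0.0783 0.1   ]
top [] 0
```

View pics/wrist6.png

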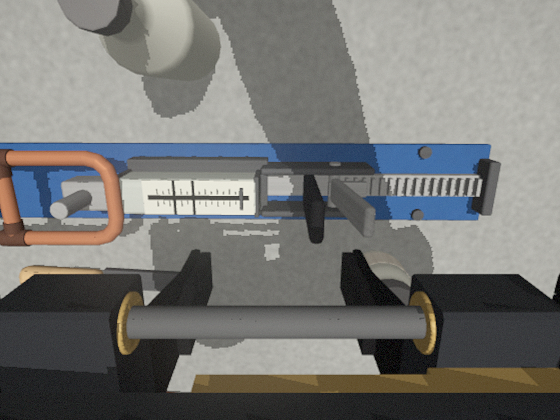

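View pics/top6.png

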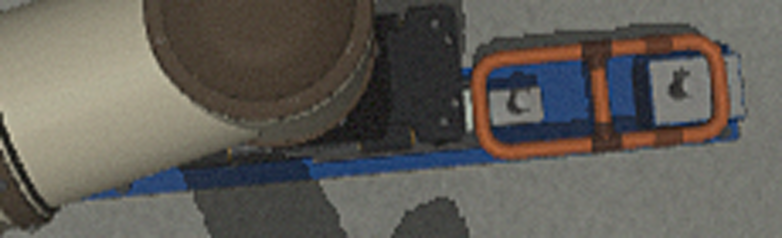

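Grip top is at 0.298–0.310 along the rail and lever at 0.331–0.343 (wrist px ~(314,205) and (350,205)), giving squeeze_grip ≈ (0.584, 0.070). Descend wide open.

```bash

python3 -m creep '[[1,-5,28,0,0],[1,-5,28,0,0],[1,-5,28,0,0],[1,-5,28,0,0],[1,-5,28,-30,0],[1,-5,28,-50,0],[1,-5,28,-60,0],[1,-5,28,-60,0]]'
python3 - <<'E'
from h import *
p=capture("wrist"); cv2.imwrite("pics/wrist7.png",p["image"])
E
```

```text
time_s: 15.4
tcp_pos: [0.584, 0.067, 0.1449]
ee_rot: [[-0.006, -0.11, 0.994], [-0.019, 0.994, 0.109], [-1.0, -0.018, -0.008]]
wrist_force: [0.1, 0.2, 0.1]
gripper_width: 0.999
```

View pics/wrist7.png

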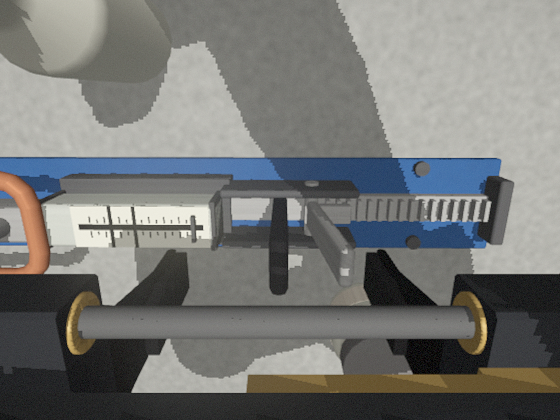

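```bash

python3 -m creep '[[1,0,4,0,0],[1,0,4,-15,0],[1,0,4,-30,0],[1,0,4,-40,0],[1,0,4,-45,0],[1,0,4,-45,0],[1,0,4,-45,0],[1,0,4,-45,0]]'
python3 - <<'E'
from h import *
p=capture("wrist"); cv2.imwrite("pics/wrist8.png",p["image"])
E
```

```text
time_s: 16.25
tcp_pos: [0.5854, 0.0715, 0.1021]
ee_rot: [[-0.002, -0.11, 0.994], [-0.018, 0.994, 0.11], [-1.0, -0.018, -0.004]]
wrist_force: [0.5, 1.0, 0.5]
gripper_width: 1.001
```

View pics/wrist8.png

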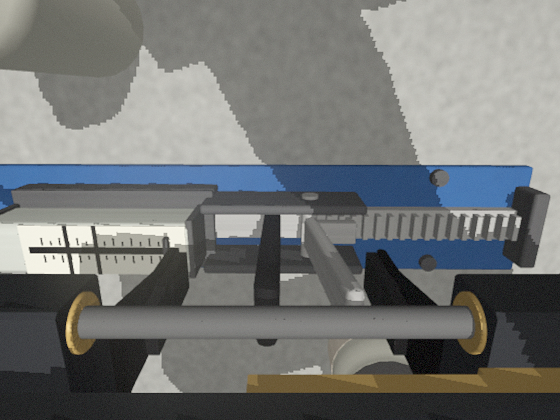

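Fingers straddle grip and lever (lever tip ~(355,290) just left of the right finger). Close.

```bash

python3 -m creep '[[0.5,0,0,0,0],[0.4,0,0,0,0],[0,0,0,0,0],[0,0,0,0,0],[0,0,0,0,0],[0,0,0,0,0],[0,0,0,0,0],[0,0,0,0,0]]'
python3 -m creep '[[0,0,0,0,0],[0,0,0,0,0],[0,0,0,0,0],[0,0,0,0,0],[0,0,0,0,0],[0,0,0,0,0],[0,0,0,0,0],[0,0,0,0,0]]'
python3 - <<'E'
from h import *
p=capture("wrist"); cv2.imwrite("pics/wrist9.png",p["image"])
E
```

```text
time_s: 17.1
tcp_pos: [0.5856, 0.0736, 0.1027]
ee_rot: [[-0.0, -0.11, 0.994], [-0.015, 0.994, 0.11], [-1.0, -0.015, -0.002]]
wrist_force: [-3.8, 9.7, 4.6]
gripper_width: 0.355
time_s: 17.9
tcp_pos: [0.5856, 0.0735, 0.1027]
ee_rot: [[-0.0, -0.11, 0.994], [-0.015, 0.994, 0.11], [-1.0, -0.015, -0.002]]
wrist_force: [-1.5, 0.9, 1.6]
gripper_width: 0.254
```

View pics/wrist9.png

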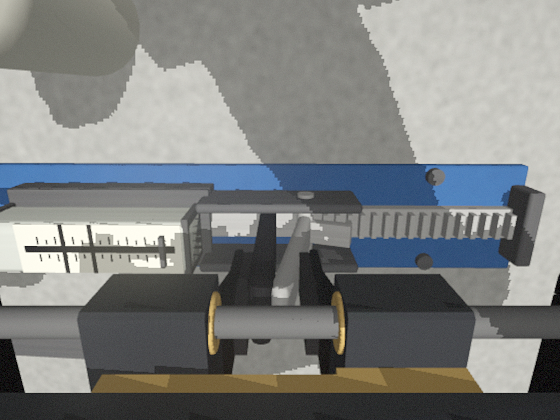

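Lever squeezed (22 mm opening ≈ 0.27 rad). Draw 60 mm and check.

```bash

python3 -m creep '[[0,-1,8,0,0],[0,-2,17,0,0],[0,-3,26,0,0],[0,-4,35,0,0],[0,-5,43,0,0],[0,-6,51,0,0],[0,-7,60,0,0],[0,-7,60,0,0]]'
cat > g.py <<'E'
from h import *
import sys
p=capture("wrist"); cv2.imwrite(f"pics/wrist{sys.argv[1]}.png",p["image"])
d=np.array([-.111,.9938]);r={}
for t in ("long_lines","pointer","hook_pin","frame_mid"):
    for q in mark_of(p,t)[:1]: r[t]=px2w(p,*q["centre"],.066 if t=="frame_mid" else Z[t]); print(t,np.round(q["centre"],1),round(q["confidence"],2),np.round(r[t],4))
if "pointer" in r and "long_lines" in r: print("gauge",.048-(r["pointer"]-r["long_lines"])[:2]@d)
s=sense();print(s["tcp_pos"],s["wrist_force"],s["gripper_width"])
p=capture("scene");cv2.imwrite(f"pics/scene{sys.argv[1]}.png",cv2.resize(p["image"][150:330,200:400],None,fx=3.2,fy=3.2,interpolation=cv2.INTER_CUBIC))
E
python3 g.py 10
```

```text
time_s: 18.75
tcp_pos: [0.5788, 0.1343, 0.1027]
ee_rot: [[-0.0, -0.111, 0.994], [-0.016, 0.994, 0.111], [-1.0, -0.016, -0.002]]
wrist_force: [2.3, -5.0, -0.4]
gripper_width: 0.251
long_lines [ 75.8 250.8] 0.8 [0.5916 0.0211 0.061 ]
[0.57883477 0.13382638 0.10274461] [ 2.50231024 -5.58627395 -0.28377618] 0.2526506855820201
```

View pics/wrist10.png

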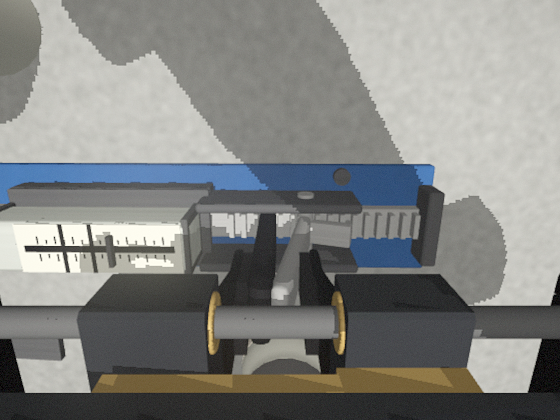

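View pics/scene10.png

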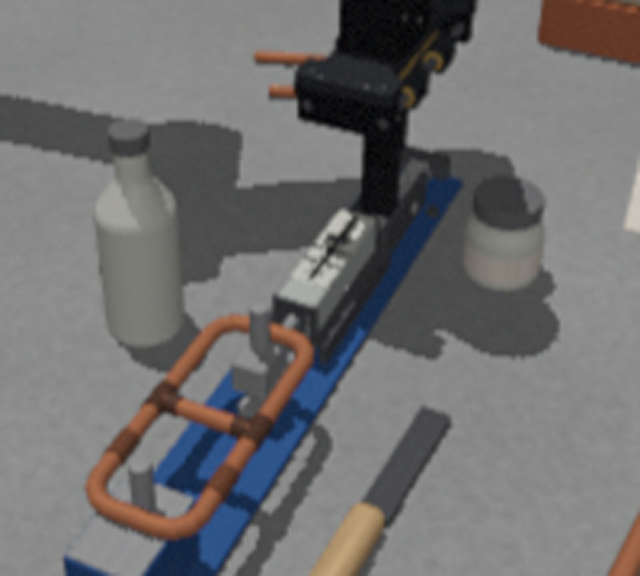

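Pointer at column 110 vs long lines at 63/91 (28 px = 16 mm) → gauge ≈ 0.029, matching expectation. Draw 23 mm more.

```bash

python3 -m creep '[[0,0,4,0,0],[0,-1,8,0,0],[0,-1,12,0,0],[0,-2,16,0,0],[0,-2,19,0,0],[0,-3,21,0,0],[0,-3,23,0,0],[0,-3,23,0,0]]'
python3 g.py 11
```

```text
time_s: 19.85
tcp_pos: [0.5764, 0.155, 0.1027]
ee_rot: [[0.0, -0.111, 0.994], [-0.019, 0.994, 0.111], [-1.0, -0.019, -0.002]]
wrist_force: [5.8, -11.7, -0.5]
gripper_width: 0.251
long_lines [ 77.4 250.4] 0.63 [0.589  0.0424 0.061 ]
pointer [ 76.4 250.8] 0.62 [0.5888 0.0424 0.062 ]
gauge 0.04798461084001731
[0.57640998 0.15495649 0.10269841] [  5.67589225 -11.71949     -0.96812748] 0.2539969993712685
```

View pics/wrist11.png

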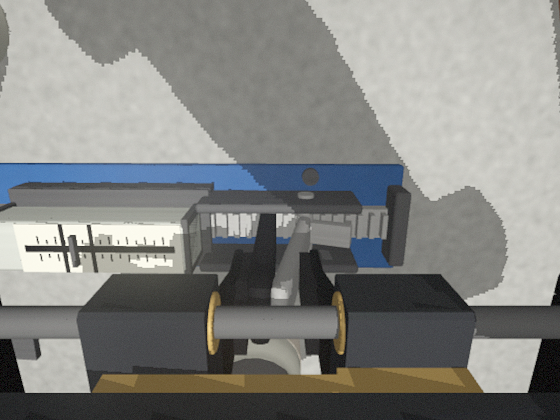

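Pointer at column 73 between lines 63/91 → gauge ≈ 0.050 while squeezed. Draw ~3 mm more, then open slowly, following with the fixed-grip finger.

```bash

python3 -m creep '[[0,0,3,0,0],[0,0,5,0,0],[0,0,5,0,0],[0.3,0,7,0,0],[0.35,0,9,0,0],[0.4,0,9,0,0],[0.45,0,9,0,0],[0.5,0,9,0,0]]'
python3 g.py 12
```

```text
time_s: 20.95
tcp_pos: [0.5756, 0.1653, 0.1022]
ee_rot: [[-0.001, -0.112, 0.994], [-0.018, 0.994, 0.112], [-1.0, -0.018, -0.003]]
wrist_force: [-1.5, 2.1, -1.1]
gripper_width: 0.463
long_lines [ 64.5 249.5] 0.62 [0.5883 0.046  0.061 ]
pointer [ 54.5 251.9] 0.71 [0.5899 0.0409 0.062 ]
gauge 0.05320725842745814
[0.576401   0.16443565 0.10267912] [-0.47469792  1.08046906 -0.20780691] 0.49637784921214356
```

View pics/wrist12.png

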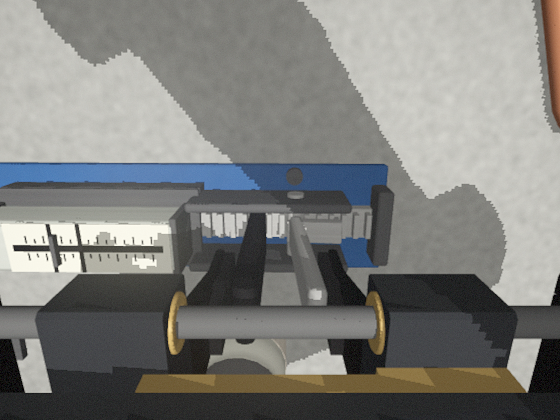

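```bash

python3 -m creep '[[0.6,0,-1,0,0],[0.7,0,-3,0,0],[0.75,0,-5,0,0],[0.8,0,-6,0,0],[0.9,0,-6,0,0],[1,0,-6,0,0],[1,0,-6,0,0],[1,0,-6,0,0]]'
python3 g.py 13
```

```text
time_s: 22.05
tcp_pos: [0.5764, 0.1583, 0.1027]
ee_rot: [[0.0, -0.111, 0.994], [-0.019, 0.994, 0.111], [-1.0, -0.019, -0.002]]
wrist_force: [0.8, 0.3, -0.0]
gripper_width: 0.983
long_lines [ 80.9 249.1] 0.87 [0.588  0.0477 0.061 ]
pointer [ 67.1 249.2] 0.54 [0.5885 0.0406 0.062 ]
gauge 0.05513796445948274
[0.57637942 0.15834352 0.1026776 ] [-0.49410629 -0.49521602  0.6991879 ] 0.9992764126727425
```

View pics/wrist13.png

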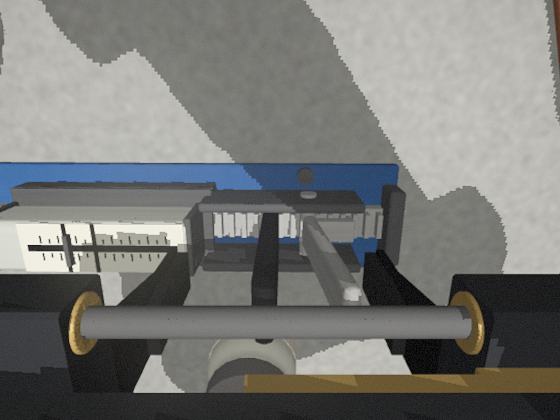

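```bash

python3 -m creep '[[1,0,0,10,0],[1,0,0,30,0],[1,0,0,60,0],[1,0,0,90,0],[1,0,-20,110,0],[1,0,-45,110,0],[1,0,-70,110,0],[1,0,-80,110,0]]'
python3 g.py 14; python3 - <<'E'
import cv2
im=cv2.imread("pics/wrist14.png");cv2.imwrite("pics/z14.png",cv2.resize(im[130:250,20:400],None,fx=2,fy=2,interpolation=cv2.INTER_CUBIC))
E
```

```text
time_s: 23.15
tcp_pos: [0.5762, 0.0768, 0.2138]
ee_rot: [[0.001, -0.11, 0.994], [-0.019, 0.994, 0.11], [-1.0, -0.019, -0.001]]
wrist_force: [-1.8, 1.1, -0.6]
gripper_width: 0.996
long_lines [243.3 207. ] 0.91 [0.5894 0.0458 0.061 ]
pointer [239.1 204.9] 0.77 [0.5876 0.0422 0.062 ]
hook_pin [ 82.4 203.8] 0.55 [ 0.6005 -0.0888  0.066 ]
gauge 0.051398745141037226
[0.57655665 0.07900525 0.21278901] [-0.14173132  0.33342289  0.31075578] 1.0015575046440295
```

View pics/z14.png

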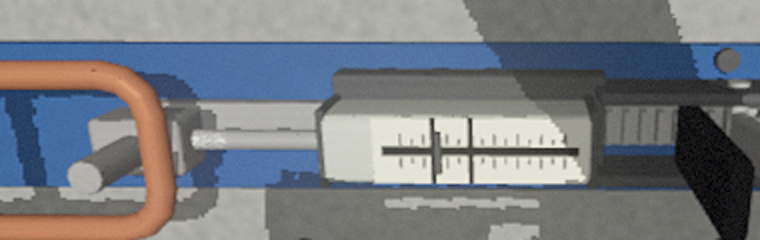

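View pics/scene14.png

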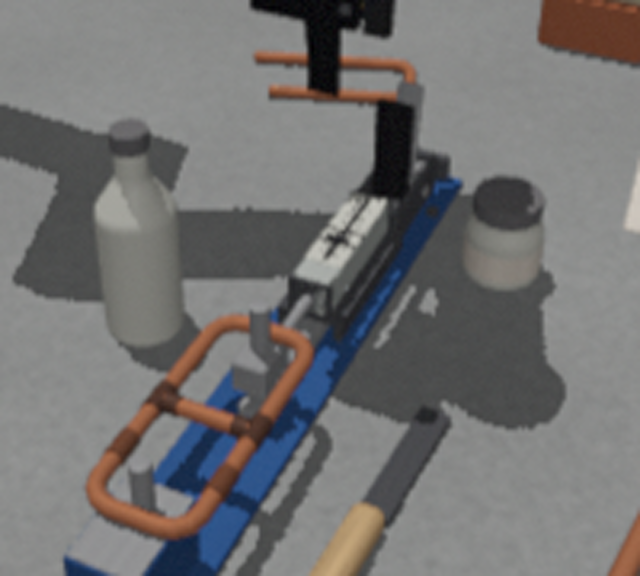

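```bash
python3 - <<'E'
from h import *
p=capture("wrist")
C=cloud(p);S=C.reshape(-1,3);c=np.array([.6185,-.237]);d=np.array([-.111,.9938])
a=(S[:,:2]-c)@d; b=(S[:,:2]-c)@[d[1],-d[0]]
k=(abs(b)<20e-3)&(a>.33)&(a<.46)&(S[:,2]>.1)&(S[:,2]<.13)
h,e=np.histogram(a[k],bins=np.arange(.33,.46,.003)); print([(round(float(x),3),int(y)) for x,y in zip(e,h) if y])
p=capture("top");cv2.imwrite("pics/topF.png",p["image"])
for t in("ubend_mid","bottle_mid","jar_mid","file_mid"):
    for q in mark_of(p,t)[:1]: print(t,np.round(px2w(p,*q["centre"],Z[t]),3))
E
```

```text
[(0.384, 355), (0.387, 251), (0.39, 199), (0.393, 110), (0.417, 122), (0.42, 382), (0.423, 171), (0.426, 99), (0.429, 2)]
ubend_mid [0.411 0.329 0.006]
bottle_mid [ 0.474 -0.05   0.088]
file_mid [ 0.712 -0.126  0.01 ]
```

View pics/topF.png

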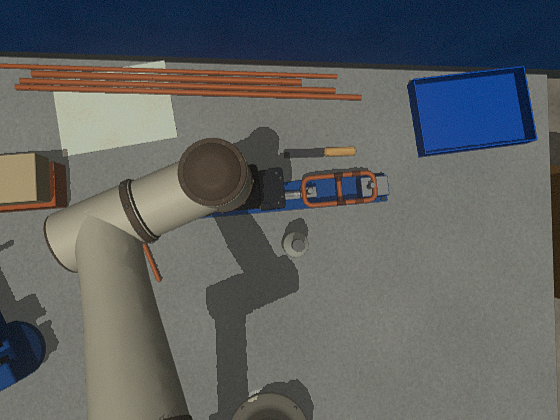

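Lever back face sits 44–45 mm behind the grip face, so it is free and the latch is down. One closer look at the pointer, centred in view, to remove parallax.

```bash

python3 -m creep '[[1,0,-15,0,0],[1,0,-32,0,0],[1,0,-32,-10,0],[1,0,-32,-20,0],[1,0,-32,-30,0],[1,0,-32,-30,0],[1,0,-32,-30,0],[1,0,-32,-30,0]]'
python3 g.py 15; python3 - <<'E'
import cv2
im=cv2.imread("pics/wrist15.png");cv2.imwrite("pics/z15.png",cv2.resize(im[160:270,190:350],None,fx=5,fy=5,interpolation=cv2.INTER_CUBIC))
E
```

```text
time_s: 24.55
tcp_pos: [0.5767, 0.0471, 0.1829]
ee_rot: [[0.001, -0.113, 0.994], [-0.019, 0.993, 0.113], [-1.0, -0.019, -0.001]]
wrist_force: [-0.2, 0.6, 0.4]
gripper_width: 1.001
long_lines [280.2 224.6] 0.84 [0.5906 0.048  0.061 ]
pointer [274.9 223.1] 0.74 [0.5895 0.0438 0.062 ]
hook_pin [101.  222.7] 0.86 [ 0.6034 -0.0883  0.066 ]
frame_mid [  4.3 225.2] 0.76 [ 0.6143 -0.163   0.066 ]
gauge 0.05207651726485104
[0.57652095 0.04690277 0.18289347] [-0.55292763 -0.42392923  0.17273101] 1.0019096654881448
```

View pics/z15.png

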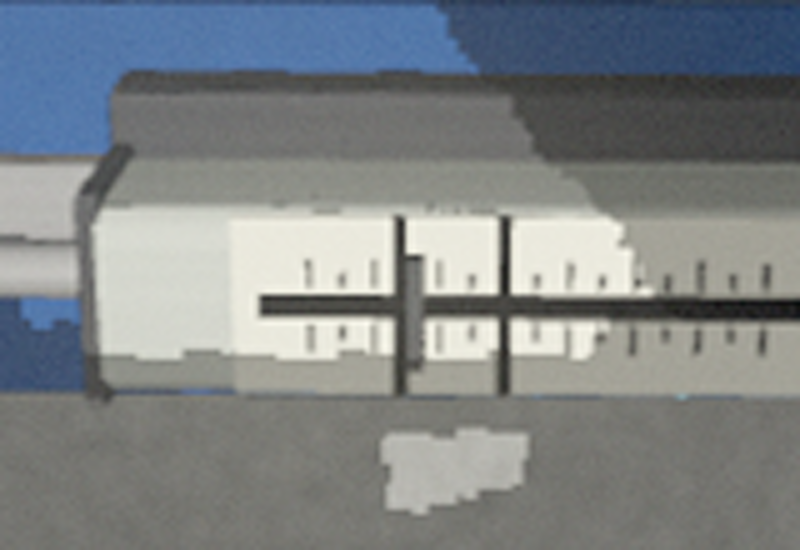

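```bash
python3 -c "
from station import *
print(finish_job())"
```

```text
the job is handed in; nothing more can be done
None
```

The frame is on the pull rig under tension, with the latch down, and I have handed the job in at about 25 s of robot time. No verdict was reported.

**What I did:** I laid the frame over both pins and squeezed the lever. I drew the carriage about 86 mm, then let go slowly so the latch dropped into a notch. My first grasp of the frame missed because I lifted before the fingers had closed; I measured again and the second grasp held.

**Last checks:**
- **Gauge:** In the last close-up the pointer stands between the two long lines, at about 0.054 m. The network's estimates after release ranged from 0.051 to 0.055 m.
- **Margin:** The carriage travel gives about 0.054 m. But if it moved a whole number of 8 mm notches, my pin-spacing readings put the gauge at 0.055–0.057 m. I trusted the pointer, which reads 2 mm inside the upper line.
- **Latch:** The lever is free, about 44–45 mm from the grip's front face to the lever's back face.
- **Frame:** It lies flat and tight over both pins, one in each opening.
- **Bystanders:** The U-bend, bottle and file measure within about 10 mm of where they started. The network did not find the jar in the last top picture because the arm hid it, but it looks unmoved in the last scene picture.
- **Robot:** It was clear of everything when I handed in, with the wrist force near zero.

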